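# Open a spring clamp to its half-way latch

### The arm

A 6-joint arm with a two-finger parallel gripper is mounted at the origin on a cart in front of the work surface, level with it; the furniture and walls round the work are solid. World frame = base frame: x ahead of the robot, y to its left, z up, the work surface at z = 0. Lengths are in m, angles in rad, forces in N, time in s.
With the tool pointing down it reaches from about 0.35 to 0.775 m from the base axis. Payload 7.3 kg.
Tool frame: the origin (TCP) lies between the finger pads; the fingertips stand robot.tcp_to_tips ahead of it and the grasp point (between the pads) lies 2 mm behind it (robot.tcp_to_tips is the distance from the TCP to the fingertips, in m); y points along the fingers, x is the direction in which the jaws open and shut, and the axes are right-handed (so a half turn about y gives the same grasp; the last joint's range is limited). The gripper opens to 92 mm and grips with 3 to 60 N. Pads are 19 mm wide; open, the fingers measure 130 mm over their backs; the gripper's body (75 mm by 190 mm) begins 47 mm behind the grasp point.
Start: joints at [-1.285, 0.342, 1.524, -0, 1.275, -0.146], TCP at [0.22, -0.477, 0.244] pointing down, gripper open.
Joint ranges: [-2.53, 2.53], [-0.77, 2.02], [0.04, 2.7], [-1, 4.14], [0.28, 2.66], [-3.11, 3.11]. Speed limits (rad/s): [2.57, 2.57, 3.14, 3.14, 3.14, 3.14].

### API

Orientations are given as [roll, pitch, yaw] about the fixed x, y, z axes, in that order (R = Rz(yaw) Ry(pitch) Rx(roll)).
In Python, from cell import status, read_camera, get_calibration, robot gives the robot as it stands.
- The arm moves only by the shell command python3 -m creep 'ROWS' [FORCE]. ROWS is JSON, a list of rows, each an object of numbers: "dx", "dy", "dz": the shift along the tool's x, y, z in m; "rx", "ry", "rz": the turn, a rotation vector about the tool's x, y, z in rad; "gripper": the opening, from 0 (shut) to 1 (fully open). A call has 1 to 20 rows; each row is the pose to reach, as a shift and turn from the pose commanded when the call began, along the tool's axes at that moment; what a row does not reach only later rows make up. A row lasts 1/8 s, in which the tool goes at most 62.5 mm and 10.7 degrees, less where a joint would pass 70% of its speed; a pose out of reach is approached as far as the arm can. A call with a gripper value outside its range is refused whole. The fingers move at their own pace and stop on an object; FORCE is the grip in N (left out, the last holds). Time passes only in rows, so rows that repeat a pose let the fingers close. It gives the time, the measured TCP pose, the force and the opening at its end, in the units of the state.
- status.observe(): the state, without advancing time (a new reading comes with each control period).
- read_camera(name): name is "scene" or "top" or "wrist"; returns (picture, depth): 420x560x3 uint8, red, green, blue; 420x560 float32, m along the optical axis (not along the pixel's ray), 0 where there is no reading.
- get_calibration(name): a dict with "fx", "fy", "cx", "cy" (pixels), "xyz" and "rotation" of the camera in the world; the wrist camera has in their place "mount" (4x4, takes a point from camera to tool coordinates, whose origin is the TCP and whose axes are the tool frame's). Camera axes: x right, y down, z forward; pixel columns grow to the right and rows downward; lengths in m; the calibration is good to about 2 mm. The wrist camera is an equidistant fisheye: a pixel r from the principal point sees the ray r / f radians off the axis. A picture is of the moment at which its call begins: read the wrist's pose just before it. get_calibration takes no time and is no camera call.
- robot.hand_in(): hands the job in, once; it reports no verdict.
The state is a dict: "time": time; "qpos": joint angles; "qvel": joint speeds; "joint_efforts": joint torques, N m; "tool_pos": TCP position; "tool_rot": TCP orientation; "contact_force": force on the tool from outside, world axes, zero at the start; "torque": the same for the moment, N m; "opening": finger opening in m.
Only numpy, scipy, OpenCV 4.12 (cv2) and the standard library are available. Lean on these libraries where they do the work, as an engineer would, in place of code of your own. Each camera call takes 0.05 s, during which the arm holds its last target.

### The job

Get the clamp with the red thumb plate ready to take a workpiece: with closed fingers or a fingertip push its sprung slide open by the thumb plate, well past the click of the catch but without ramming it into its end stop, then let it come back so that it latches half-way open on its stop pin, and take the hand away. Only push, do not grip or lift anything; leave the clamp with the blue thumb plate shut and do not shift the wooden block, the tape measure or the tape roll.

Things in the scene. Friction and masses are not known exactly. Their poses are not given: they have to be found in the camera images.
- clamp_red: spring clamp with red thumb plate, fixed to the table. Origin on the table; +x is the way its slide opens, z up. Aluminium base x -120 to 134, y +-50 mm, 12 high; fixed grey anvil x -112 to -82, 38 high; grey spring housing x 66 to 132, 44 high; between them a steel slide (top 34 high, jaw 38) with the upright thumb plate; brass catch at y 14 to 46, 41 high
- clamp_blue: spring clamp with blue thumb plate, fixed to the table. Origin on the table; +x is the way its slide opens, z up. Aluminium base x -120 to 134, y +-50 mm, 12 high; fixed grey anvil x -112 to -82, 38 high; grey spring housing x 66 to 132, 44 high; between them a steel slide (top 34 high, jaw 38) with the upright thumb plate; brass catch at y 14 to 46, 41 high. Leave shut
- red_plate (a point): centre of the push face of the red thumb plate, which looks to the clamp's -x (to the anvil); axes as the clamp's. The plate rides on the slide: 34 mm wide (y), 12 thick (x), from 38 to 78 mm above the table; this point is 60 mm above the table, on the clamp's centre line, with the slide shut 40 mm to -x of its origin
- blue_plate (a point): centre of the push face of the blue thumb plate, which looks to the clamp's -x (to the anvil); axes as the clamp's. The plate rides on the slide: 34 mm wide (y), 12 thick (x), from 38 to 78 mm above the table; this point is 60 mm above the table, on the clamp's centre line, with the slide shut 40 mm to -x of its origin
- red_slide (a joint): travel (m) of the slide with the red plate along its clamp's +x: 0 shut, 0.030 latched half-way (stop pin on the catch), 0.060 hard end stop. Spring: 5 N at 0, 7 N at 0.030, 9 N at 0.060. The catch clicks in behind the pin at about 0.031: let go before and it runs back shut, let go well after (0.040 to 0.055 is safe) and it returns to 0.030 and stays
- blue_slide (a joint): travel (m) of the slide with the blue plate along its clamp's +x: 0 shut, 0.030 latched half-way (stop pin on the catch), 0.060 hard end stop. Same mechanism; to be left at 0
- red_catch (a joint): angle in rad of the red clamp's brass catch, sprung towards the slide: 0 resting in the path of the stop pin; the pin lifts it to about 0.13 on its way past; it works by itself
- block_mid (a point): centre of a loose pine block, 45 x 90 x 38 mm, bystander
- tape_measure_mid (a point): centre of a loose yellow tape measure, 36 x 77 x 62 mm, bystander
- tape_roll_mid (a point): centre of a loose roll of cream masking tape lying flat, 104 mm across and 25 mm high, bystander

How it is judged:
By the outcome, as a careful person would: the job done as asked, in the order asked, and still so for the second after the job is handed in, with the robot touching nothing.
It also fails if it takes over 32 s, if anything falls off the work surface, if the arm or the gripper's body presses on something with over 40 N, if the wrist force passes 120 N, or if a joint passes its speed limit or range.

## Working session

There is one attempt and no reset: what is moved stays moved. The work goes in short steps, Python scripts to look and compute and a shell command to move; the robot and the scene stay as the last step left them, time stands still between calls to the robot, and variables do not carry over. Pictures are saved under pics/ and viewed, and the job is handed in when it is done.

```bash
mkdir -p pics; ls; python3 - <<'E'
from cell import status, read_camera, get_calibration, robot
import cv2,numpy as np
print(status.observe()); print(robot.tcp_to_tips)
for n in ["scene","top"]:
    p,d=read_camera(n); cv2.imwrite(f"pics/{n}0.png",p[:,:,::-1]); np.savez(f"{n}0.npz",p=p,d=d)
    print(get_calibration(n))
E
```

```text
pics
{'time': 0.0, 'qpos': array([-1.28502260e+00,  3.42710713e-01,  1.52501086e+00,  2.45296992e-05,
        1.27538029e+00, -1.45999730e-01]), 'qvel': array([-0.00105353,  0.00045922,  0.00106778,  0.00038865, -0.00173055,
        0.00062552]), 'joint_efforts': array([-1.20577966e-03, -4.31238949e+01, -2.44214541e+01,  7.16224336e-02,
        5.59552107e-02, -1.09281798e-04]), 'tool_pos': array([ 0.21962382, -0.47644451,  0.24305332]), 'tool_rot': array([-1.57055356e+00,  1.48974065e-03, -1.13902985e+00]), 'contact_force': array([ 0.85299917, -0.9322904 , -0.68403845]), 'torque': array([-0.05031134,  0.02921545, -0.06132717]), 'opening': 0.0919589195358911}
0.017
{'fx': 483.484776062118, 'fy': 483.484776062118, 'cx': 278.8964462065149, 'cy': 215.49042256211106, 'xyz': array([ 0.07681398, -0.99564776,  1.4186448 ]), 'rotation': array([-2.45593299,  0.01697902, -0.45399975])}
{'fx': 479.1128061092067, 'fy': 479.1128061092067, 'cx': 276.7458579205707, 'cy': 211.1648700496401, 'xyz': array([0.45100407, 0.01689137, 1.45201704]), 'rotation': array([-3.09215000e+00, -1.38458465e-03, -1.58155274e+00])}
```

View pics/scene0.png

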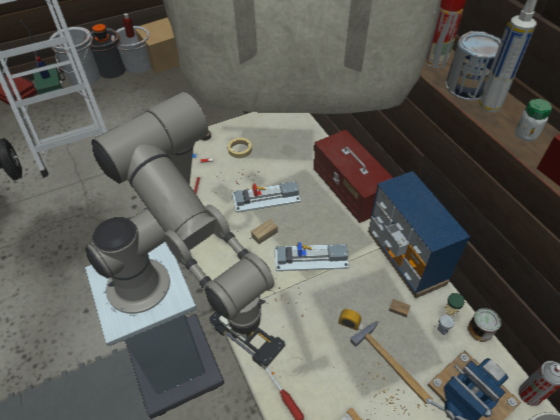

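View pics/top0.png

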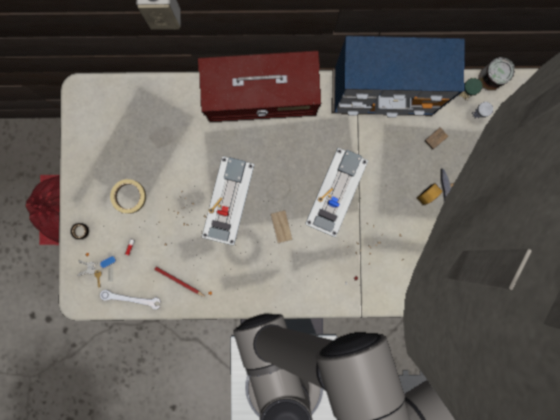

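The top view shows the red clamp around (228,199), with its anvil at (222,230), housing at (235,168) and red plate at (223,211). The blue clamp is at (337,192), the block at (282,226) and the tape roll at (128,197).

```bash
cat > h.py <<'E'
import numpy as np,cv2
from scipy.spatial.transform import Rotation as R
from cell import get_calibration
def cloud(n,d):
    c=get_calibration(n); v,u=np.mgrid[:420,:560]
    P=np.stack([(u-c['cx'])/c['fx']*d,(v-c['cy'])/c['fy']*d,d],-1)
    return P@R.from_euler('xyz',c['rotation']).as_matrix().T+c['xyz']
E
python3 - <<'E'
from h import *
for n,box in [("top",(185,150,275,250)),("scene",(220,170,310,215))]:
    z=np.load(n+"0.npz");p=z['p'].astype(int);W=cloud(n,z['d'])
    x0,y0,x1,y1=box
    m=np.zeros((420,560),bool);m[y0:y1,x0:x1]=1
    red=m&(p[...,0]>130)&(p[...,1]<70)&(p[...,2]<70)
    print(n,red.sum()); print(np.c_[np.argwhere(red)[:,::-1],W[red].round(3)][::4])
    cv2.imwrite(f"pics/{n}crop.png",cv2.resize(z['p'][y0:y1,x0:x1,::-1],None,fx=6,fy=6,interpolation=cv2.INTER_NEAREST))
    # white base
    b=m&(W[...,2]>0.006)&(W[...,2]<0.1)&(z['d']>0)
    r=cv2.minAreaRect((W[b][:,:2]*1000).astype(np.float32)); print(r, np.median(W[m][:,2]))
    for q in ((30<=W[...,2]*1000)&b,):
        pass
    white=m&(p.min(-1)>185)&(W[...,2]<0.03)
    print(white.sum(),cv2.minAreaRect((W[white][:,:2]*1000).astype(np.float32)),np.median(W[white][:,2]))
E
```

```text
top 53
[[2.23e+02 2.07e+02 5.35e-01 1.73e-01 3.90e-02]
 [2.25e+02 2.08e+02 5.32e-01 1.67e-01 4.00e-02]
 [2.24e+02 2.09e+02 5.29e-01 1.69e-01 4.40e-02]
 [2.22e+02 2.10e+02 5.26e-01 1.76e-01 3.30e-02]
 [2.26e+02 2.10e+02 5.26e-01 1.64e-01 4.10e-02]
 [2.21e+02 2.11e+02 5.21e-01 1.74e-01 7.70e-02]
 [2.25e+02 2.11e+02 5.23e-01 1.67e-01 3.70e-02]
 [2.19e+02 2.12e+02 5.18e-01 1.79e-01 8.70e-02]
 [2.23e+02 2.12e+02 5.18e-01 1.68e-01 7.90e-02]
 [2.27e+02 2.12e+02 5.19e-01 1.58e-01 6.90e-02]
 [2.22e+02 2.13e+02 5.15e-01 1.72e-01 7.70e-02]
 [2.26e+02 2.13e+02 5.15e-01 1.60e-01 7.60e-02]
 [2.23e+02 2.14e+02 5.13e-01 1.69e-01 7.60e-02]
 [2.27e+02 2.14e+02 5.12e-01 1.57e-01 7.60e-02]]
((559.5975341796875, 155.93252563476562), (298.447509765625, 270.04681396484375), 0.10424206405878067) 0.0011863052173407551
1022 ((557.6380615234375, 162.00347900390625), (96.27188873291016, 248.96202087402344), 75.11348724365234) 0.011190534187749512
scene 25
[[2.54e+02 1.84e+02 5.22e-01 1.85e-01 7.40e-02]
 [2.53e+02 1.86e+02 5.12e-01 1.71e-01 8.00e-02]
 [2.55e+02 1.87e+02 5.17e-01 1.64e-01 8.00e-02]
 [2.54e+02 1.89e+02 5.14e-01 1.69e-01 6.50e-02]
 [2.59e+02 1.91e+02 5.35e-01 1.72e-01 4.10e-02]
 [2.58e+02 1.93e+02 5.29e-01 1.68e-01 3.60e-02]
 [2.59e+02 1.94e+02 5.32e-01 1.66e-01 3.00e-02]]
((560.5582885742188, 190.76341247558594), (237.3800048828125, 361.5846862792969), 62.4376335144043) 0.0020390003222156006
24 ((586.0404663085938, 153.437744140625), (99.05162048339844, 191.21981811523438), 72.60316467285156) 0.01081271197893574
```

```bash
ls -la pics
```

```text
total 808
drwxr-xr-x 2 agent agent   4096 Dec  6 09:56 .
drwxr-xr-x 3 agent agent   4096 Dec  6 09:56 ..
-rw-r--r-- 1 agent agent 343146 Dec  6 09:56 scene0.png
-rw-r--r-- 1 agent agent  60815 Dec  6 09:56 scenecrop.png
-rw-r--r-- 1 agent agent 277610 Dec  6 09:56 top0.png
-rw-r--r-- 1 agent agent 134642 Dec  6 09:56 topcrop.png
```

View pics/topcrop.png

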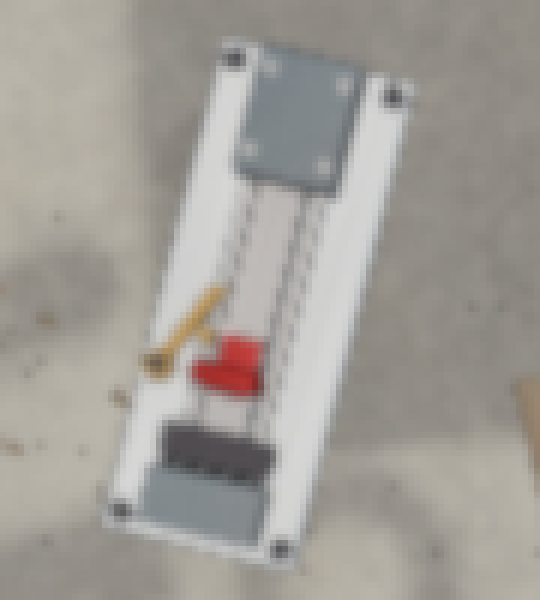

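View pics/scenecrop.png

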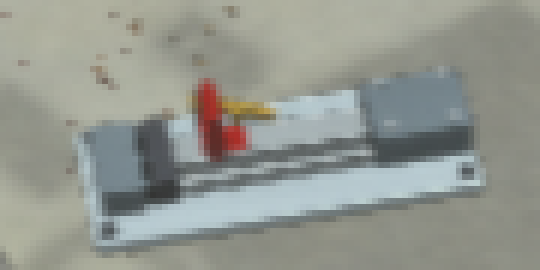

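```bash
python3 - <<'E'
from h import *
z=np.load("top0.npz");p=z['p'].astype(int);W=cloud("top",z['d'])
m=np.zeros((420,560),bool);m[150:250,185:275]=1
red=m&(p[...,0]>130)&(p[...,1]<70)&(p[...,2]<70)&(W[...,2]>.07)&(W[...,2]<.082)
print("plate top mean",W[red].mean(0),red.sum())
white=m&(p.min(-1)>170)&(W[...,2]<0.02)&(W[...,2]>.006)
mm=np.zeros((420,560),np.uint8);mm[white]=1
_,l,s,_=cv2.connectedComponentsWithStats(mm);k=1+s[1:,4].argmax()
c,sz,a=cv2.minAreaRect((W[l==k][:,:2]*1000).astype(np.float32));print(c,sz,a)
g=m&(W[...,2]>.035)&(W[...,2]<.05)
# screw holes
yaw=-np.radians(90-a);d=np.array([np.cos(yaw),np.sin(yaw)]);n=np.array([-d[1],d[0]])
O=np.array(c)/1000-.007*d;print("O",O,"yaw",yaw)
f=O-.04*d;print("face",f)
q=(W[red][:,:2]-O);print("plate x",(q@d).min(),(q@d).max(),"y",(q@n).min(),(q@n).max())
big=m&(W[...,2]>.04)&(W[...,2]<.05);q=(W[big][:,:2]-O);x=q@d;y=q@n;h=(x>.055)
print("housing x",x[h].min(),x[h].max(),"y",np.percentile(y[h],[2,98]),h.sum())
t=f-.035*d;print("pre",t)
from cell import status
s=status.observe();Rt=R.from_euler('xyz',s['tool_rot']).as_matrix()
for zt in(.15,.067):
  D=np.r_[t,zt]-s['tool_pos'];print("rows",Rt.T@D)
D=np.array([.40,-.12,.2])-s['tool_pos'];print("via",Rt.T@D)
print("ry",s['tool_rot'][2]-(yaw-np.pi/2))
E
```

```text
plate top mean [0.51659383 0.16948005 0.07695719] 29
(539.7145385742188, 132.4372100830078) (77.1388168334961, 256.501220703125) 61.196006774902344
O [0.53358063 0.13580991] yaw -0.5027245195000943
face [0.4985297 0.1550825]
plate x -0.037225680763105354 -0.025166005469405915 y 0.008689780032677803 0.03530319837650097
housing x 0.06017686951689201 0.13112106747822727 y [0.03002009 0.08361271] 320
pre [0.46786014 0.17194602]
rows [-0.48489533  0.0938643   0.49679506]
rows [-0.48478533  0.17686423  0.49678084]
via [-0.24821365  0.04351911  0.31298912]
ry 0.9345320768966034
```

The second fit only caught part of the base: 77 mm wide against the known 100 mm. The first fit, at 96 x 249 mm, matches the given size, so I'll redo the checks with that one.

```bash
python3 - <<'E'
from h import *
z=np.load("top0.npz");p=z['p'].astype(int);W=cloud("top",z['d'])
m=np.zeros((420,560),bool);m[150:250,185:275]=1
red=m&(p[...,0]>130)&(p[...,1]<70)&(p[...,2]<70)&(W[...,2]>.07)&(W[...,2]<.082)
H=[]
cc=get_calibration("top");Rc=R.from_euler('xyz',cc['rotation']).as_matrix()
for u,v in [(233,58),(392,95),(120,510),(281,548)]:
    u=185+u/6-.5;v=150+v/6-.5
    r=Rc@np.array([(u-cc['cx'])/cc['fx'],(v-cc['cy'])/cc['fy'],1]);P=cc['xyz']+r*(.012-cc['xyz'][2])/r[2];H.append(P[:2])
H=np.array(H);e=H[0]+H[1]-H[2]-H[3];print("holes yaw",np.arctan2(e[1],e[0]),"centre",H.mean(0))
for c,yaw in (((.5576,.1620),-np.radians(14.9)),(H.mean(0),np.arctan2(e[1],e[0]))):
    d=np.array([np.cos(yaw),np.sin(yaw)]);n=np.array([-d[1],d[0]])
    O=np.array(c)-.007*d;f=O-.04*d;print("O",O,"yaw",yaw,"face",f)
    q=(W[red][:,:2]-O);print("plate x",(q@d).min(),(q@d).max(),"y",(q@n).min(),(q@n).max())
    big=m&(W[...,2]>.04)&(W[...,2]<.05);q=(W[big][:,:2]-O);x=q@d;y=q@n;h=(x>.055)
    print("housing x",np.percentile(x[h],[2,98]),"y",np.percentile(y[h],[2,98]),h.sum())
t=f-.035*d;print("pre",t)
from cell import status
s=status.observe();Rt=R.from_euler('xyz',s['tool_rot']).as_matrix()
for zt in(.15,.067):
  D=np.r_[t,zt]-s['tool_pos'];print("rows",Rt.T@D)
D=np.array([.40,-.12,.2])-s['tool_pos'];print("via",Rt.T@D)
print("ry",s['tool_rot'][2]-(yaw-np.pi/2))
E
```

```text
holes yaw -0.24798429283037468 centre [0.5580741  0.16275549]
O [0.55083537 0.16379993] yaw -0.26005405854715513 face [0.51218032 0.17408524]
plate x -0.03966501512737392 -0.029958717752031662 y -0.016108086620617492 0.010831560719865366
housing x [0.06634889 0.1282764 ] y [-0.02341744  0.02492777] 320
O [0.55128824 0.16447365] yaw -0.24798429283037468 face [0.51251187 0.17429166]
plate x -0.03992582496596298 -0.03026688788944769 y -0.0164435107374363 0.010470913467568862
housing x [0.06618082 0.12801658] y [-0.02551372  0.02285705] 320
pre [0.47858255 0.18288243]
rows [-0.49034042  0.09387397  0.51111029]
rows [-0.49023042  0.1768739   0.51109608]
via [-0.24821365  0.04351911  0.31298912]
ry 0.6797918502268838
```

The base rectangle, screw holes, plate and housing now all agree: origin (0.551,0.164), yaw -0.254, push face (0.512,0.174). I'll close the fingers and travel to a point above the anvil side.

```bash
python3 -m creep '[{"dx":-0.04,"dy":0.01,"dz":0.05,"gripper":0},{"dx":-0.08,"dy":0.02,"dz":0.10,"ry":0.1,"gripper":0},{"dx":-0.12,"dy":0.03,"dz":0.15,"ry":0.2,"gripper":0},{"dx":-0.16,"dy":0.04,"dz":0.20,"ry":0.3,"gripper":0},{"dx":-0.2,"dy":0.04,"dz":0.25,"ry":0.4,"gripper":0},{"dx":-0.24,"dy":0.04,"dz":0.30,"ry":0.5,"gripper":0},{"dx":-0.28,"dy":0.05,"dz":0.34,"ry":0.6,"gripper":0},{"dx":-0.32,"dy":0.05,"dz":0.38,"ry":0.685,"gripper":0},{"dx":-0.36,"dy":0.06,"dz":0.42,"ry":0.685,"gripper":0},{"dx":-0.4,"dy":0.06,"dz":0.45,"ry":0.685,"gripper":0},{"dx":-0.44,"dy":0.07,"dz":0.48,"ry":0.685,"gripper":0},{"dx":-0.47,"dy":0.08,"dz":0.5,"ry":0.685,"gripper":0},{"dx":-0.49,"dy":0.09,"dz":0.511,"ry":0.685,"gripper":0},{"dx":-0.49,"dy":0.094,"dz":0.511,"ry":0.685,"gripper":0},{"dx":-0.49,"dy":0.094,"dz":0.511,"ry":0.685,"gripper":0},{"dx":-0.49,"dy":0.094,"dz":0.511,"ry":0.685,"gripper":0}]'
python3 - <<'E'
from h import *
from cell import status,read_camera
s=status.observe();print(s['time'],s['tool_pos'],s['tool_rot'],s['opening'],s['contact_force'],s['qpos'])
p,d=read_camera("scene");np.savez("scene1.npz",p=p,d=d)
cv2.imwrite("pics/s1.png",cv2.resize(p[120:260,180:340,::-1],None,fx=5,fy=4.0 and 5,interpolation=cv2.INTER_CUBIC)[:600])
yaw=-.254;d_=np.array([np.cos(yaw),np.sin(yaw)])
Rt=R.from_euler('xyz',s['tool_rot']).as_matrix()
t=np.r_[np.array([.5123,.1742])-.035*d_,.067]
print("to pre",Rt.T@(t-s['tool_pos']),"tool z.d",Rt[:2,2]@d_, "ry err",s['tool_rot'][2]-(yaw-np.pi/2))
E
```

```text
0.1 [ 0.21963784 -0.4764756   0.24313653] [-1.57062509e+00  1.32528025e-03 -1.13898877e+00] 0.09171416352217754 [ 0.34485497 -0.45649042 -0.39081755] [-1.28498638e+00  3.42615438e-01  1.52491415e+00 -2.44449867e-05
  1.27539916e+00 -1.45990370e-01]
to pre [-0.49039919  0.1768741   0.51099814] tool z.d 0.773908007231352 ry err 0.6858075573965092invalid input at $[0]: expected keys dx, dy, dz, rx, ry, rz, gripper
```

View pics/s1.png

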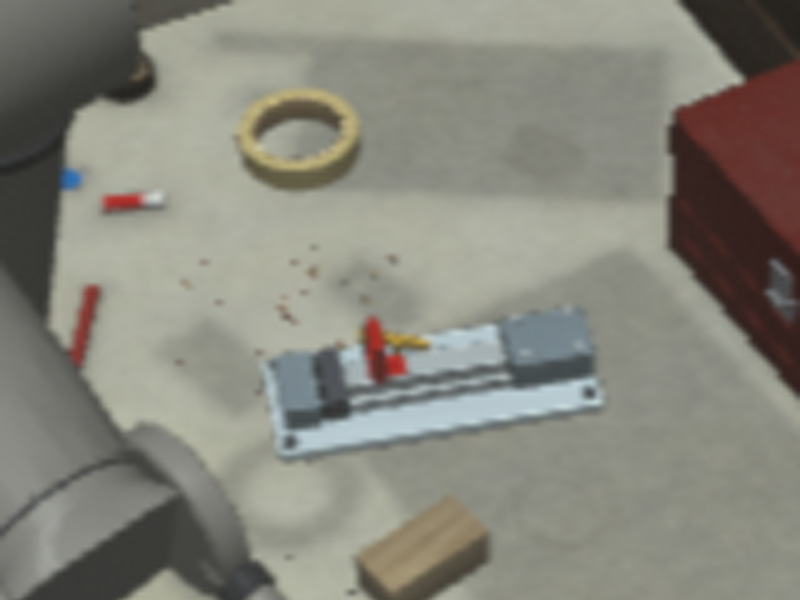

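The call was refused because each row needs all seven keys. The arm hasn't moved, and the crop shows the clamp shut with its plate at (375,350).

```bash
python3 -m creep '[{"dx":-0.04,"dy":0.01,"dz":0.05,"rx":0,"ry":0,"rz":0,"gripper":0},{"dx":-0.08,"dy":0.02,"dz":0.10,"rx":0,"ry":0.1,"rz":0,"gripper":0},{"dx":-0.12,"dy":0.03,"dz":0.15,"rx":0,"ry":0.2,"rz":0,"gripper":0},{"dx":-0.16,"dy":0.04,"dz":0.20,"rx":0,"ry":0.3,"rz":0,"gripper":0},{"dx":-0.2,"dy":0.04,"dz":0.25,"rx":0,"ry":0.4,"rz":0,"gripper":0},{"dx":-0.24,"dy":0.04,"dz":0.30,"rx":0,"ry":0.5,"rz":0,"gripper":0},{"dx":-0.28,"dy":0.05,"dz":0.34,"rx":0,"ry":0.6,"rz":0,"gripper":0},{"dx":-0.32,"dy":0.05,"dz":0.38,"rx":0,"ry":0.685,"rz":0,"gripper":0},{"dx":-0.36,"dy":0.06,"dz":0.42,"rx":0,"ry":0.685,"rz":0,"gripper":0},{"dx":-0.4,"dy":0.06,"dz":0.45,"rx":0,"ry":0.685,"rz":0,"gripper":0},{"dx":-0.44,"dy":0.07,"dz":0.48,"rx":0,"ry":0.685,"rz":0,"gripper":0},{"dx":-0.47,"dy":0.08,"dz":0.5,"rx":0,"ry":0.685,"rz":0,"gripper":0},{"dx":-0.49,"dy":0.09,"dz":0.511,"rx":0,"ry":0.685,"rz":0,"gripper":0},{"dx":-0.49,"dy":0.094,"dz":0.511,"rx":0,"ry":0.685,"rz":0,"gripper":0},{"dx":-0.49,"dy":0.094,"dz":0.511,"rx":0,"ry":0.685,"rz":0,"gripper":0},{"dx":-0.49,"dy":0.094,"dz":0.511,"rx":0,"ry":0.685,"rz":0,"gripper":0}]'
cat > st.py <<'E'
from h import *
from cell import status,read_camera
import sys
n=sys.argv[1]
s=status.observe();print(s['time'],s['tool_pos'],s['tool_rot'],s['opening'],s['contact_force'],s['qpos'])
yaw=-.254;d_=np.array([np.cos(yaw),np.sin(yaw)]);n_=np.array([-d_[1],d_[0]])
Rt=R.from_euler('xyz',s['tool_rot']).as_matrix()
t=np.r_[np.array([.5123,.1742])-.035*d_,.067]
q=s['tool_pos'][:2]-np.array([.551,.1642])
print("to pre",Rt.T@(t-s['tool_pos']),"ry err",s['tool_rot'][2]-(yaw-np.pi/2),"clamp xy",q@d_,q@n_,"F along",s['contact_force'][:2]@d_)
if len(sys.argv)>2:
    p,d=read_camera("scene");np.savez(n+".npz",p=p,d=d)
    cv2.imwrite(f"pics/{n}.png",cv2.resize(p[130:250,190:340,::-1],None,fx=5,fy=5,interpolation=cv2.INTER_CUBIC))
E
python3 st.py s2 1
```

```text
time: 2.15
tool_pos: [0.479, 0.1812, 0.15]
tool_rot: [-1.57, -0.0, -1.825]
contact_force: [0.1, -0.3, 0.1]
opening: 0.0001
2.15 [0.47897585 0.18118014 0.1500425 ] [-1.57032013e+00 -4.76111002e-05 -1.82515671e+00] 6.51962113555856e-05 [ 0.10758597 -0.25854879  0.10480569] [ 2.12033963e-01  4.15724921e-01  1.69444461e+00 -2.99195890e-04
  1.03101922e+00  2.03734438e+00]
to pre [-0.00162102  0.08304194 -0.00103123] ry err -0.00036038565566487435 clamp xy -0.07397998495876015 -0.0016627209476372516 F along 0.16910160804350297
```

View pics/s2.png

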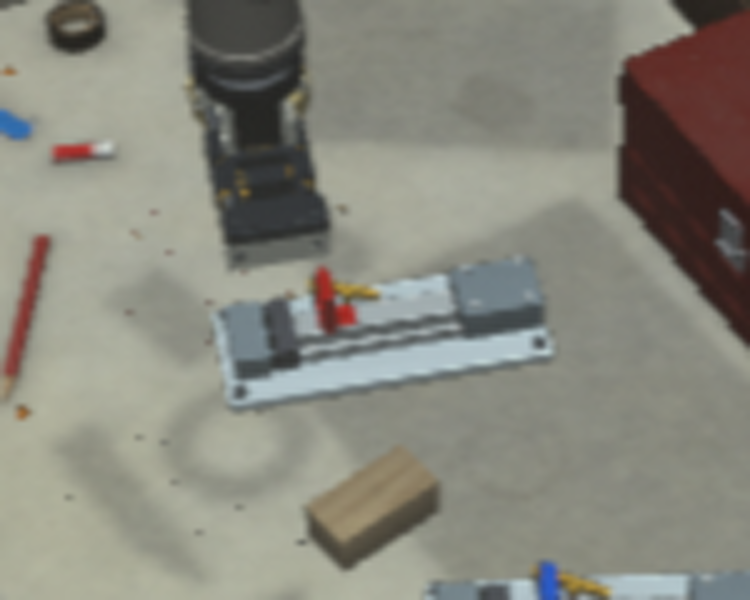

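```bash
python3 - <<'E'
from h import *
from cell import status,read_camera
s=status.observe();Rt=R.from_euler('xyz',s['tool_rot']).as_matrix()
c=get_calibration("scene");Rc=R.from_euler('xyz',c['rotation']).as_matrix()
def proj(P):
    q=Rc.T@(P-c['xyz']);return q[0]/q[2]*c['fx']+c['cx'],q[1]/q[2]*c['fy']+c['cy']
z=np.load("s2.npz");W=cloud("scene",z['d'])
for y in(.017,0,-.045):
  u,v=proj(s['tool_pos']+Rt@[0,y,0]);print(y,(u-190)*5,(v-130)*5)
L=(W-s['tool_pos'])@Rt
m=(np.abs(L).max(-1)<.12)&(L[...,1]<.03)&(z['d']>0)
for a in np.arange(-.1,.03,.01):
  k=m&(L[...,1]>=a)&(L[...,1]<a+.01)
  if k.sum(): print(round(a,3),k.sum(),L[k].min(0).round(3),L[k].max(0).round(3))
p,d=read_camera("wrist");cv2.imwrite("pics/w2.png",p[:,:,::-1])
E
```

```text
0.017 263.98133153420105 237.5957931447735
0 262.2251714029402 221.4452768812025
-0.045 257.44757783512256 177.50816588303053
-0.1 158 [-0.086 -0.1   -0.036] [ 0.1   -0.09   0.032]
-0.09 141 [-0.086 -0.09  -0.037] [ 0.1   -0.08   0.037]
-0.08 122 [-0.093 -0.08  -0.037] [ 0.098 -0.07   0.036]
-0.07 90 [-0.083 -0.07  -0.037] [ 0.094 -0.06   0.036]
-0.06 55 [-0.081 -0.06  -0.036] [ 0.092 -0.05   0.035]
-0.05 12 [ 0.079 -0.05  -0.032] [ 0.087 -0.046  0.032]
```

View pics/w2.png

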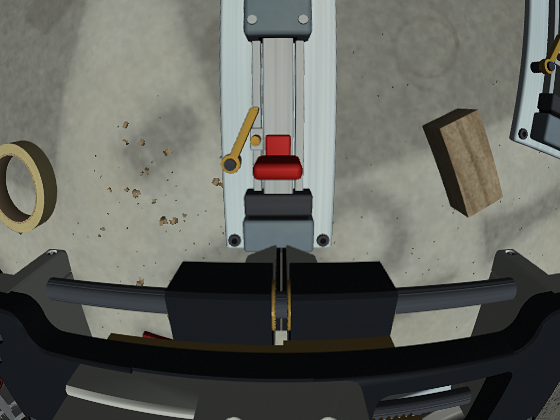

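The wrist view shows the plate at (278,165), centred in front of the closed fingers at (281,300). I'll descend, then push to just past contact and read the force.

```bash
python3 -m creep '[{"dx":-0.002,"dy":0.03,"dz":0,"rx":0,"ry":0,"rz":0,"gripper":0},{"dx":-0.002,"dy":0.06,"dz":0,"rx":0,"ry":0,"rz":0,"gripper":0},{"dx":-0.002,"dy":0.083,"dz":0,"rx":0,"ry":0,"rz":0,"gripper":0},{"dx":-0.002,"dy":0.083,"dz":0.007,"rx":0,"ry":0,"rz":0,"gripper":0},{"dx":-0.002,"dy":0.083,"dz":0.014,"rx":0,"ry":0,"rz":0,"gripper":0},{"dx":-0.002,"dy":0.083,"dz":0.021,"rx":0,"ry":0,"rz":0,"gripper":0},{"dx":-0.002,"dy":0.083,"dz":0.027,"rx":0,"ry":0,"rz":0,"gripper":0},{"dx":-0.002,"dy":0.083,"dz":0.033,"rx":0,"ry":0,"rz":0,"gripper":0},{"dx":-0.002,"dy":0.083,"dz":0.033,"rx":0,"ry":0,"rz":0,"gripper":0}]'
python3 st.py s3 1; python3 -c "
from h import *
from cell import read_camera
p,d=read_camera('wrist');cv2.imwrite('pics/w3.png',p[:,:,::-1])"
```

```text
time: 3.38
tool_pos: [0.5107, 0.1759, 0.0672]
tool_rot: [-1.572, -0.0, -1.824]
contact_force: [-5.1, 1.5, 3.4]
opening: 0.0002
3.375 [0.51074324 0.17589907 0.0672479 ] [-1.57230536e+00 -1.05832854e-04 -1.82409975e+00] 0.00018328358442822298 [-5.12671494  1.46429184  3.42772612] [1.89456495e-01 5.73185611e-01 1.69668628e+00 7.18863012e-04
 8.73129756e-01 2.01309412e+00]
to pre [ 0.00123031  0.00029793 -0.0330667 ] ry err 0.0006965765956465919 clamp xy -0.0419048411062175 0.001208078081271808 F along -5.330168356099164
```

View pics/w3.png

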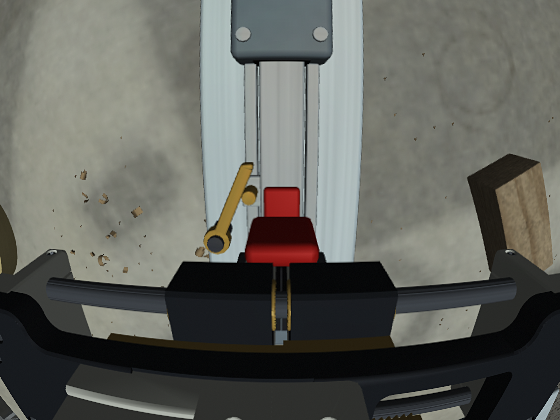

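View pics/s3.png

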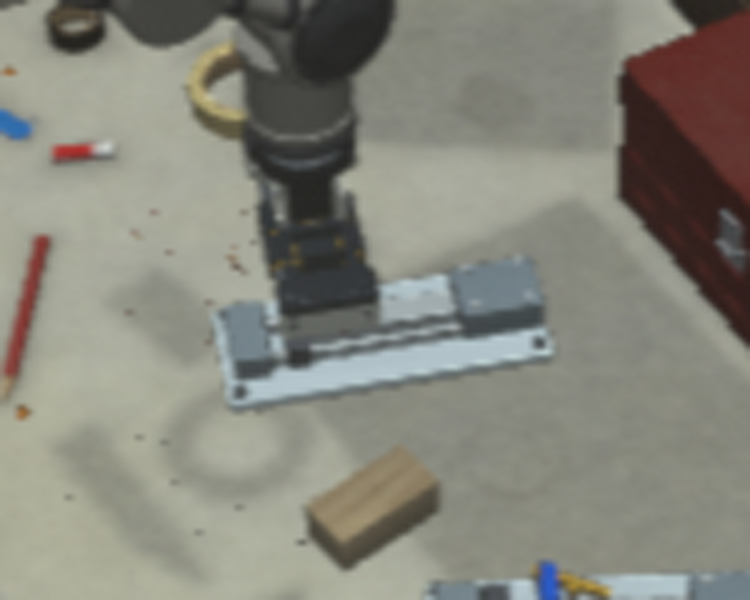

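Contact is confirmed at about 5 N along the clamp axis. The wrist view shows the plate against the fingers at (282,250), and the jaw has a gap from the anvil. I'll push on to about 47 mm.

```bash
python3 -m creep '[{"dx":0.001,"dy":0,"dz":0.006,"rx":0,"ry":0,"rz":0,"gripper":0},{"dx":0.001,"dy":0,"dz":0.012,"rx":0,"ry":0,"rz":0,"gripper":0},{"dx":0.001,"dy":0,"dz":0.018,"rx":0,"ry":0,"rz":0,"gripper":0},{"dx":0.001,"dy":0,"dz":0.024,"rx":0,"ry":0,"rz":0,"gripper":0},{"dx":0.001,"dy":0,"dz":0.030,"rx":0,"ry":0,"rz":0,"gripper":0},{"dx":0.001,"dy":0,"dz":0.035,"rx":0,"ry":0,"rz":0,"gripper":0},{"dx":0.001,"dy":0,"dz":0.039,"rx":0,"ry":0,"rz":0,"gripper":0},{"dx":0.001,"dy":0,"dz":0.039,"rx":0,"ry":0,"rz":0,"gripper":0}]'
python3 st.py s4 1; python3 -c "
from h import *
from cell import read_camera
p,d=read_camera('wrist');cv2.imwrite('pics/w4.png',p[:,:,::-1])"
```

```text
time: 4.47
tool_pos: [0.5476, 0.166, 0.0671]
tool_rot: [-1.574, 0.001, -1.824]
contact_force: [-6.4, 5.3, 4.5]
opening: 0.0002
4.475 [0.54759558 0.16604254 0.06711042] [-1.57359554e+00  6.53160808e-04 -1.82386267e+00] 0.00022766530096918268 [-6.43652329  5.25773993  4.5316245 ] [0.15957965 0.61927455 1.60211201 0.00215892 0.92250953 1.98213582]
to pre [ 0.00090684  0.00030916 -0.0712132 ] ry err 0.0009336607946033304 clamp xy -0.003758178832264662 0.0009279685794846512 F along -7.551160186510037
```

View pics/w4.png

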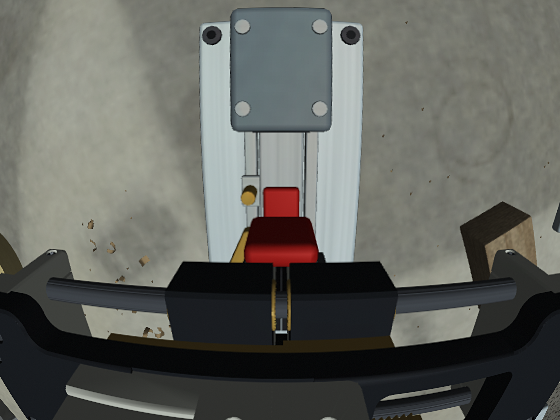

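View pics/s4.png

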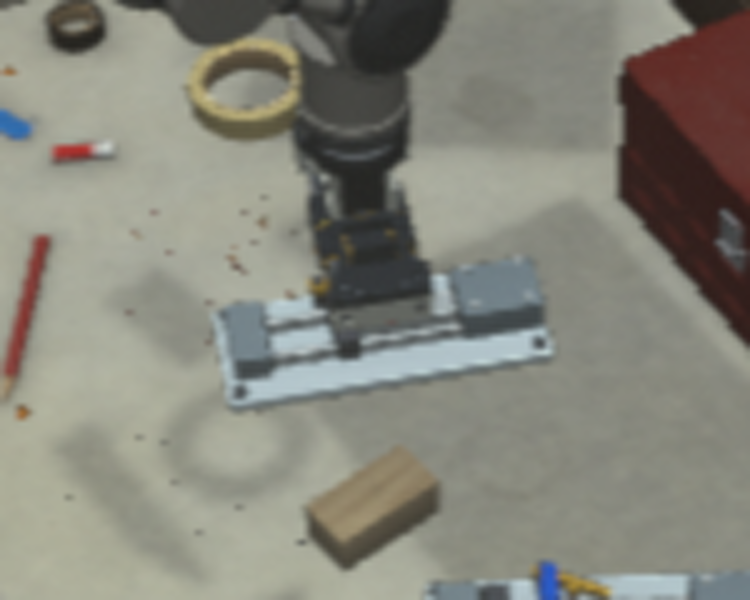

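The estimated travel is about 46 mm with 7.6 N on the hand, so it's clear of the end stop, and the pin at (248,197) is past the catch. Now I'll let it come back gently and retreat.

```bash
python3 -m creep '[{"dx":0,"dy":0,"dz":-0.005,"rx":0,"ry":0,"rz":0,"gripper":0},{"dx":0,"dy":0,"dz":-0.010,"rx":0,"ry":0,"rz":0,"gripper":0},{"dx":0,"dy":0,"dz":-0.014,"rx":0,"ry":0,"rz":0,"gripper":0},{"dx":0,"dy":0,"dz":-0.017,"rx":0,"ry":0,"rz":0,"gripper":0},{"dx":0,"dy":0,"dz":-0.020,"rx":0,"ry":0,"rz":0,"gripper":0},{"dx":0,"dy":0,"dz":-0.025,"rx":0,"ry":0,"rz":0,"gripper":0},{"dx":0,"dy":0,"dz":-0.035,"rx":0,"ry":0,"rz":0,"gripper":0},{"dx":0,"dy":0,"dz":-0.045,"rx":0,"ry":0,"rz":0,"gripper":0},{"dx":0,"dy":0,"dz":-0.045,"rx":0,"ry":0,"rz":0,"gripper":0}]'
python3 st.py s5 1; python3 -c "
from h import *
from cell import read_camera
p,d=read_camera('wrist');cv2.imwrite('pics/w5.png',p[:,:,::-1])"
```

```text
time: 5.7
tool_pos: [0.5043, 0.1765, 0.0667]
tool_rot: [-1.571, -0.0, -1.823]
contact_force: [0.2, 0.8, -0.1]
opening: 0.0005
5.7 [0.50426885 0.17645602 0.06671828] [-1.57133099e+00 -3.61956458e-04 -1.82340609e+00] 0.0005381867096384172 [ 0.24828119  0.79824312 -0.11298498] [ 1.93166273e-01  5.65399722e-01  1.71471058e+00 -1.26524329e-04
  8.62120828e-01  2.01665483e+00]
to pre [ 0.00012863 -0.00026742 -0.02666   ] ry err 0.0013902415570397064 clamp xy -0.04831144439242183 0.00012029817342031944 F along 0.039734471559098455
```

View pics/w5.png

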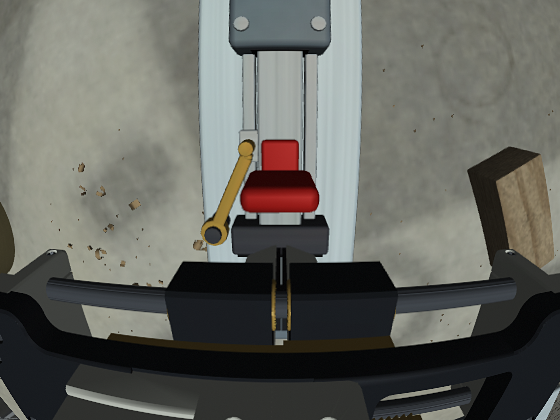

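The slide is latched: the plate at (280,192) stands clear of the fingers, the pin rests on the catch tip at (246,148), and the force is zero. Next I'll lift away and check.

```bash
python3 -m creep '[{"dx":0,"dy":-0.03,"dz":-0.005,"rx":0,"ry":0,"rz":0,"gripper":0},{"dx":0,"dy":-0.07,"dz":-0.01,"rx":0,"ry":0,"rz":0,"gripper":0},{"dx":0,"dy":-0.11,"dz":-0.03,"rx":0,"ry":0,"rz":0,"gripper":0},{"dx":0,"dy":-0.15,"dz":-0.06,"rx":0,"ry":0,"rz":0,"gripper":0},{"dx":0,"dy":-0.15,"dz":-0.09,"rx":0,"ry":0,"rz":0,"gripper":0},{"dx":0,"dy":-0.15,"dz":-0.09,"rx":0,"ry":0,"rz":0,"gripper":0},{"dx":0,"dy":-0.15,"dz":-0.09,"rx":0,"ry":0,"rz":0,"gripper":0},{"dx":0,"dy":-0.15,"dz":-0.09,"rx":0,"ry":0,"rz":0,"gripper":0}]'
python3 st.py s6 1; python3 - <<'E'
from h import *
from cell import read_camera
p,d=read_camera('top');cv2.imwrite('pics/t6.png',cv2.resize(p[100:300,60:460,::-1],None,fx=2,fy=2))
W=cloud("scene",np.load("s6.npz")['d']);p=np.load("s6.npz")['p'].astype(int)
yaw=-.254;d_=np.array([np.cos(yaw),np.sin(yaw)])
for n in("scene0","s6"):
    W=cloud("scene",np.load(n+".npz")['d']);p=np.load(n+".npz")['p'].astype(int)
    k=(p[...,0]>130)&(p[...,1]<70)&(p[...,2]<70)&(W[...,2]>.062)&(W[...,2]<.085)&(np.hypot(W[...,0]-.55,W[...,1]-.164)<.08)
    print(n,k.sum(),(W[k][:,:2]-[.551,.1642]).mean(0)@d_)
E
```

```text
time: 6.8
tool_pos: [0.4188, 0.1985, 0.2163]
tool_rot: [-1.571, -0.0, -1.825]
contact_force: [-0.8, -0.8, -0.1]
opening: 0.0001
6.8 [0.41879725 0.19854745 0.21630151] [-1.57098306e+00 -3.67514711e-04 -1.82466578e+00] 0.00013993337872181884 [-0.83035164 -0.8364686  -0.13848926] [ 2.77255477e-01  2.56388666e-01  1.72809085e+00 -2.42747037e-04
  1.15746031e+00  2.10201884e+00]
to pre [2.42911960e-05 1.49290017e-01 6.16485624e-02] ry err 0.00013054343864071782 clamp xy -0.1365917826827055 2.5824226018792975e-05 F along -0.5935240195933754
scene0 13 -0.03445034959673287
s6 13 -0.005173149553519654
```

View pics/s6.png

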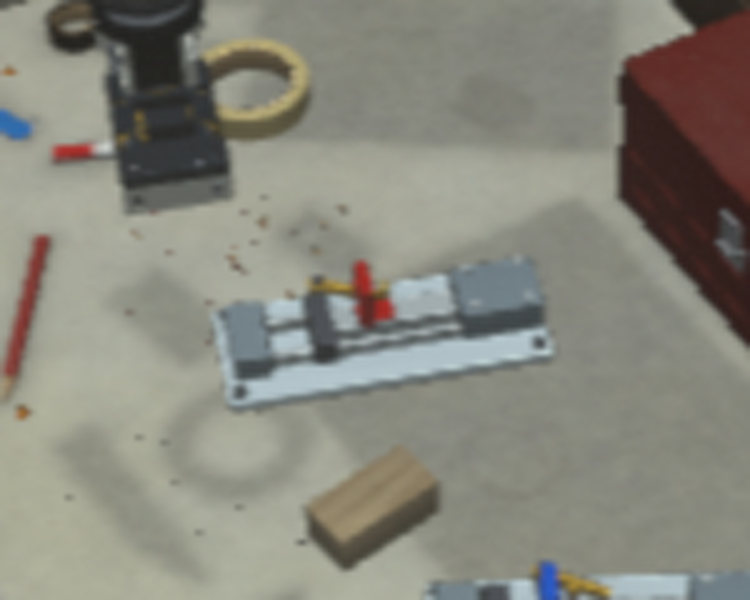

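View pics/t6.png

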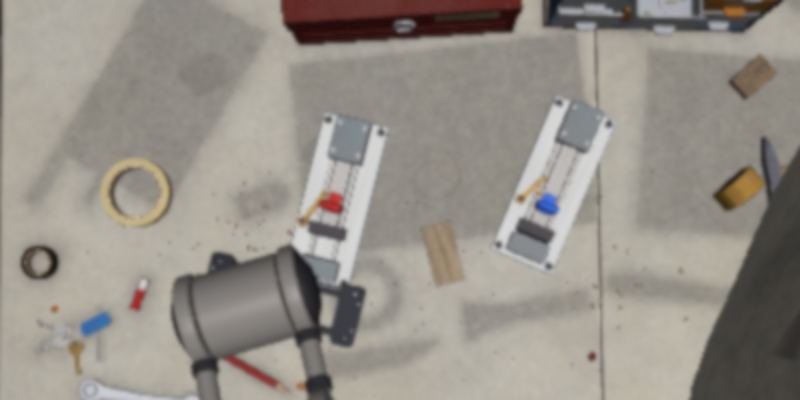

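The red slide is open 29.3 mm (the latch is at 30) and the hand is clear. The blue slide at (546,203) is still shut, and the block (443,253), tape roll (135,192) and tape measure (738,187) haven't moved. I'm handing in.

```bash
python3 -c "
from cell import robot
print(robot.hand_in())"
```

```text
the job is handed in; nothing more can be done
None
```

The clamp with the red thumb plate is latched half-way open, and the job is handed in after about 7 s of the 32 s allowed.

- **Push:** With the fingers closed, I pushed the plate to about 46 mm of travel, past the catch and short of the end stop. The force along the clamp was about 7.6 N at that point. I then eased it back onto its stop pin and lifted the hand away.
- **Last checks:** The scene camera puts the red slide about 29.3 mm open, against 30 mm for the latch, and the wrist view showed the pin resting on the catch. The hand is clear, with the force reading near zero.
- **Other objects:** By eye in the last pictures, the blue clamp is still shut and the block, tape measure and tape roll have not moved.
- **What went wrong on the way:** My first move was refused because the rows lacked some keys, and nothing moved. One base fit caught only part of the clamp, so I dropped it for one that matched the base size, screw holes and housing.

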